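Unlock a squeeze-tab canister cap and lay it on the mat

ROBOT

A 6-joint arm with a two-finger parallel gripper is mounted at the origin on a cart in front of the work surface, level with it; the furniture and walls round the work are solid. World frame = base frame: x ahead of the robot, y to its left, z up, the work surface at z = 0. Lengths are in m, angles in rad, forces in N, time in s.
With the tool pointing down it reaches from about 0.275 to 0.975 m from the base axis. Payload 8.4 kg.
Tool frame: the origin (TCP) lies between the finger pads; the fingertips stand 25 mm ahead of it and the grasp point (between the pads) lies 6 mm ahead of it; z points along the fingers, y is the line along which they close (so a half turn about z gives the same grasp; the last joint's range is limited). The gripper opens to 92 mm and grips with 3 to 60 N. Pads are 20 mm wide; open, the fingers measure 128 mm over their backs; the gripper's body (75 mm by 189 mm) begins 69 mm behind the grasp point.
Start: joints at [1.213, 0.353, 1.633, -0, 1.155, -0.002], TCP at [0.218, 0.586, 0.24] pointing down, gripper open.
Joint ranges: [-2.63, 2.63], [-0.92, 2.1], [0.06, 2.66], [-1.3, 4.44], [0, 2.69], [-3.02, 3.02]. Speed limits (rad/s): [2.22, 2.22, 2.79, 3.14, 3.14, 3.14].

INTERFACE

Orientations are given as [roll, pitch, yaw] about the fixed x, y, z axes, in that order (R = Rz(yaw) Ry(pitch) Rx(roll)).
In Python, from bench import env gives the robot as it stands.
- The arm moves only by the tool step_arm, never from a script. Its argument "targets" is a list of rows, each a list of 3 entries, a list of its own where there are three numbers: the opening, from -1 (shut) to 1 (fully open), then the shift along the tool's x, y, z in units of 25 mm (1.0 is 25 mm), then the turn about the tool's z in units of 10 degrees (1.0 is 10 degrees). In form: [[grip, [x, y, z], yaw], ...]. A call has 1 to 12 rows; each row is the pose to reach, as a shift and turn from the pose commanded when the call began, along the tool's axes at that moment; what a row does not reach only later rows make up. A row lasts 1/8 s, in which the tool goes at most 62.5 mm and 10.7 degrees, less where a joint would pass 70% of its speed; a pose out of reach is approached as far as the arm can. A call with a gripper value outside its range is refused whole. The fingers move at their own pace and stop on an object; "force" is the grip in N (left out, the last holds). Time passes only in rows, so rows that repeat a pose let the fingers close. It gives the time, the measured TCP pose, the force, the opening and the grip force at its end, in the units of the state.
- env.state(): the state, without advancing time (a new reading comes with each control period).
- env.get_image(name): name is "scene" or "side" or "wrist"; returns a dict with "color" (400x640x3 uint8, red, green, blue), "range_z" (400x640 float32, m along the optical axis (not along the pixel's ray), 0 where there is no reading), "fx", "fy", "cx", "cy" (pixels), "extrinsics" (4x4, takes a point from camera to world coordinates). Camera axes: x right, y down, z forward; pixel columns grow to the right and rows downward; lengths in m; the calibration is good to about 2 mm. A picture is of the moment at which its call begins.
- env.finish_job(): hands the job in; it is judged then, once.
The state is a dict: "time_s": time; "q": joint angles; "qd": joint speeds; "joint_torque": joint torques, N m; "position": TCP position; "eef_rot": TCP orientation; "ft_force": force on the tool from outside, world axes, zero at the start; "ft_torque": the same for the moment, N m; "grip_width": finger opening in m; "grasp_force": force on a finger pad.
Only numpy, scipy, OpenCV 4.12 (cv2) and the standard library are available. Lean on these libraries where they do the work, as an engineer would, in place of code of your own. Each camera call takes 0.05 s, during which the arm holds its last target. There are 200 camera calls.

TASK

Open the metal canister: squeeze the two spring tabs on its cap together, keep them squeezed and turn the cap counter-clockwise (seen from above) gently until it is free of its keepers, at its stop, then lift it straight off and set it down upright in the middle of the round cork mat, letting go of it there. Do not crush the tabs or force the cap against its posts, stop or keepers, and leave the other things on the worktop where they are.

Things in the scene. Friction and masses are not known exactly. Their poses are not given: they have to be found in the camera images.
- canister: Upright round aluminium canister screwed to the worktop: foot 106 mm, body 92 mm in diameter, flat top plate 85 mm up. Origin: centre of the underside, z up. It may change places with the mat. A steel post, 9 mm high, stands on the plate counter-clockwise of each tab's foot, at its +y and -y: with the tabs out they block turning. Never push or pull the cap against its parts with over 20 N.
- plate (a point): Centre of the canister's flat top plate (axes as the canister). Here stands a white neck, 30 mm in diameter and 10 mm high, inside the cap (1.5 mm play all round). Two curved steel keepers near the plate's rim, 31 to 42 mm from the axis and 10 mm high, overhang the cap's two lugs with 2 mm of vertical play; beside each, counter-clockwise, stands a 6 mm sprung stop pin.
- cap: Loose grey plastic cap on the canister, about 0.1 kg. Origin: centre of its underside, which rests on the top plate; z up. Round crown 39 mm in diameter, 34 mm high, two lugs at the foot along its x axis, spring tabs at +y and -y. It starts with its axes along the canister's, within 2 degrees. It clears the neck 10 mm up. Both fingers together may press on it and its tabs with at most 90 N.
- lug (a point): Outer end of the lug at the cap's +x (36 mm from the axis; the other is at -x; both 9 mm wide, 5 mm high). Turned counter-clockwise, the lugs leave the keepers after 28 to 58 degrees and meet the stop pins 7 degrees later: to be felt, it differs per canister. The pins give by 1.4 degrees per 0.1 N m of moment about the vertical; limit 8 N in all (0.27 N m).
- tab_a (a joint): Inward travel in m of the spring tab at the cap's +y: 0 out, 0.005 fully in. Flat upright paddle 24 mm wide, 12 to 40 mm above the cap's underside; 58 mm over both tabs' outer faces when out, 48 mm fully in. 3.6 N to start, 8.1 N fully in; its foot passes the posts from about 0.004 on. 15 to 30 N on each tab grips well. Springs out when released.
- tab_b (a joint): The same for the tab at the cap's -y side.
- mat: Round cork mat fixed to the worktop, 110 mm in diameter and 6 mm thick. Origin: centre of its underside (the worktop).
- flat_tin: Bystander: flat oblong tin, 63 x 105 x 24 mm. Origin: centre of underside.
- round_tin: Bystander: low round tin, 86 mm diameter, 40 mm high. Origin: centre of underside.
- timer: Bystander: kitchen timer, 67 mm diameter, 54 mm high. Origin: centre of underside.
- opener: Bystander: hand-held opener lying flat, 174 x 41 x 20 mm. Origin: centre of underside.
- spice_jar: Bystander: slim spice jar, 46 mm diameter, 105 mm high. Origin: centre of underside.

How it is judged:
By the outcome, as a careful person would: the job done as asked, in the order asked, and still so for the second after the job is handed in, with the robot touching nothing.
It also fails if it takes over 64 s, if anything falls off the work surface, if the arm or the gripper's body presses on something with over 40 N, if the wrist force passes 120 N, or if a joint passes its speed limit or range.

## Working session

There is one attempt and no reset: what is moved stays moved. The work goes in short steps, Python scripts to look and compute and a tool call to move; the robot and the scene stay as the last step left them, time stands still between calls to the robot, and variables do not carry over. Pictures are saved under pics/ and viewed, at most 10 in all, crops included, and the job is handed in when it is done.

Besides the shell and the picture viewer there is one more tool, called by a JSON object that holds its "fn" and its "kwargs", one argument or row to a line. step_arm: Moves the arm, as the interface text tells. Its arguments: {"type":"object","properties":{"targets":{"type":"array"},"force":{"type":"number"}},"required":["targets"]}

```bash
mkdir -p pics; ls; python3 - <<'E'
from bench import env
import cv2,numpy as np
s=env.state(); print({k:np.round(v,3).tolist() for k,v in s.items()})
for n in ["scene","side"]:
    d=env.get_image(n); cv2.imwrite(f"pics/{n}0.png",d["color"][...,::-1]); np.savez(f"{n}0.npz",**d)
    print(n,d["fx"],d["fy"],d["cx"],d["cy"],np.round(d["extrinsics"],3).tolist())
E
```

```text
pics
{'time_s': 0.0, 'q': [1.213, 0.354, 1.634, 0.0, 1.155, -0.002], 'qd': [-0.0, -0.001, -0.0, 0.0, 0.001, -0.0], 'joint_torque': [0.001, -59.384, -33.422, 0.07, 0.023, -0.0], 'position': [0.218, 0.585, 0.239], 'eef_rot': [-3.14, -0.0, 2.786], 'ft_force': [0.34, 0.551, -0.154], 'ft_torque': [-0.026, 0.022, -0.058], 'grasp_force': 0.0, 'grip_width': 0.092}
scene 397.07166398317776 397.07166398317776 319.9267198048422 196.62248087357972 [[0.626, -0.546, 0.556, 0.036], [-0.779, -0.42, 0.465, -0.128], [-0.021, -0.725, -0.689, 0.687], [0.0, 0.0, 0.0, 1.0]]
side 426.15083709398255 426.15083709398255 315.49769056700035 204.20278020284752 [[0.328, -0.773, 0.543, 0.012], [-0.945, -0.262, 0.198, 0.078], [-0.01, -0.578, -0.816, 0.84], [0.0, 0.0, 0.0, 1.0]]
```

View pics/scene0.png

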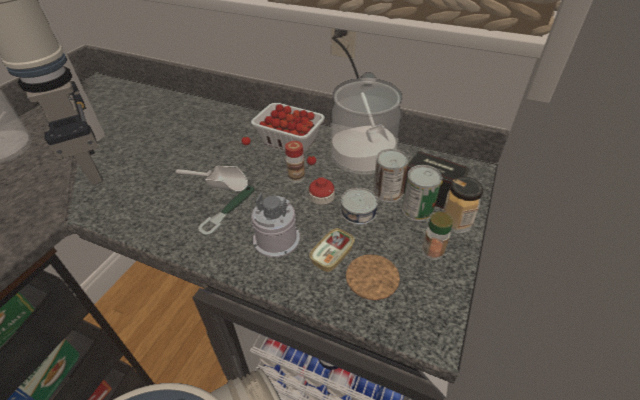

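View pics/side0.png

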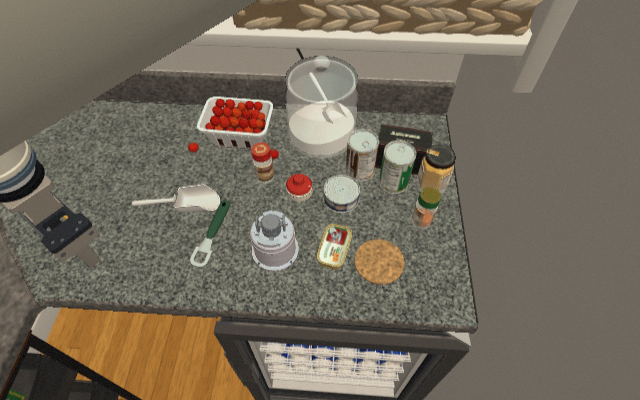

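Canister at about (275,225) in the scene view and (273,240) in the side view. The mat is at (372,277) and (379,261), with the flat tin between them. Next I'll measure them from range and colour.

```bash
cat > h.py <<'E'
import numpy as np,cv2
def cloud(d):
    v,u=np.mgrid[:400,:640]; z=d["range_z"]
    P=np.stack([(u-d["cx"])/d["fx"]*z,(v-d["cy"])/d["fy"]*z,z],-1)
    E=d["extrinsics"]; return P@E[:3,:3].T+E[:3,3]
def ray(d,u,v,h):
    E=d["extrinsics"]; r=E[:3,:3]@np.array([(u-d["cx"])/d["fx"],(v-d["cy"])/d["fy"],1]); o=E[:3,3]
    return o+r*(h-o[2])/r[2]
E
python3 - <<'E'
from h import *
for n,box,mb in [("scene",(245,190,305,255),(340,245,405,305)),("side",(245,205,305,270),(350,235,410,290))]:
    d=dict(np.load(n+"0.npz")); P=cloud(d)
    x0,y0,x1,y1=mb; hsv=cv2.cvtColor(d["color"],cv2.COLOR_RGB2HSV)
    m=np.zeros((400,640),np.uint8); m[y0:y1,x0:x1]=((hsv[...,1]>80)&(hsv[...,0]<20)&(hsv[...,2]>70))[y0:y1,x0:x1]
    m=cv2.morphologyEx(m,cv2.MORPH_OPEN,np.ones((3,3)))
    c=max(cv2.findContours(m,0,1)[0],key=cv2.contourArea)
    W=np.array([ray(d,u,v,.006)[:2] for u,v in c[:,0]]); (cx,cy),r=cv2.minEnclosingCircle((W*1000).astype(np.float32))
    print(n,"mat",cx,cy,r,"z",np.median(P[m>0][:,2]))
    x0,y0,x1,y1=box; Q=P[y0:y1,x0:x1].reshape(-1,3)
    print(np.histogram(Q[:,2],bins=np.arange(-.01,.14,.005)))
    for lo,hi in [(.08,.09),(.09,.097),(.097,.115),(.115,.122),(.122,.13)]:
        q=Q[(Q[:,2]>lo)&(Q[:,2]<hi)]
        if len(q)>5:
            (cx,cy),r=cv2.minEnclosingCircle((q[:,:2]*1000).astype(np.float32)); print(lo,len(q),cx,cy,r,q.mean(0).round(4),cv2.minAreaRect((q[:,:2]*1000).astype(np.float32)))
    cr=cv2.resize(d["color"][y0-5:y1+5,x0-5:x1+5],None,fx=8,fy=8,interpolation=2)[:600,:800]
    cv2.imwrite(f"pics/{n}crop.png",cr[...,::-1])
a=cv2.imread("pics/scenecrop.png");b=cv2.imread("pics/sidecrop.png");h=max(a.shape[0],b.shape[0])
f=lambda i:cv2.copyMakeBorder(i,0,h-i.shape[0],0,0,0)
c=cv2.hconcat([f(a),f(b)]);cv2.imwrite("pics/crops.png",cv2.resize(c,(800,int(h*800/c.shape[1]))))
E
```

```text
scene mat 467.24261474609375 98.7417984008789 55.74480056762695 z 0.004617993790452357
(array([   1, 1076,  524,  170,   75,   83,   59,   58,   69,   60,   66,
         59,   67,   60,   42,   93,   81,   66,  340,  153,  183,   78,
         44,   54,   65,  202,   49,    5,    0,    0]), array([-0.01 , -0.005,  0.   ,  0.005,  0.01 ,  0.015,  0.02 ,  0.025,
        0.03 ,  0.035,  0.04 ,  0.045,  0.05 ,  0.055,  0.06 ,  0.065,
        0.07 ,  0.075,  0.08 ,  0.085,  0.09 ,  0.095,  0.1  ,  0.105,
        0.11 ,  0.115,  0.12 ,  0.125,  0.13 ,  0.135,  0.14 ]))
0.08 493 421.68939208984375 328.06640625 46.099205017089844 [0.412  0.3136 0.0844] ((416.4568176269531, 321.8665771484375), (73.89117431640625, 90.33271026611328), 51.37189483642578)
0.09 225 422.62664794921875 327.9628601074219 42.82924270629883 [0.4091 0.3213 0.0936] ((422.0524597167969, 322.845703125), (61.613094329833984, 85.30670928955078), 83.83140563964844)
0.097 199 421.9287414550781 328.54827880859375 30.63273048400879 [0.4146 0.3217 0.1064] ((417.6967468261719, 326.4427185058594), (31.754072189331055, 59.34543228149
[... 1200 characters left out ...]
4994201660156 [0.4168 0.3237 0.0935] ((423.76312255859375, 326.34375), (84.87287902832031, 63.17978286743164), 13.297542572021484)
0.097 154 414.0626525878906 324.6993103027344 30.267921447753906 [0.4137 0.3231 0.1073] ((418.2108154296875, 327.75042724609375), (44.56642532348633, 51.65537643432617), 46.79957580566406)
0.115 251 422.91864013671875 325.72467041015625 30.375080108642578 [0.4225 0.3248 0.1179] ((423.3297119140625, 324.6207580566406), (37.503780364990234, 58.01725387573242), 6.600610256195068)
0.122 33 422.34320068359375 326.8709716796875 29.755033493041992 [0.4217 0.3302 0.1236] ((423.2288818359375, 327.2571716308594), (21.623994827270508, 56.20692443847656), 22.089282989501953)
```

View pics/crops.png

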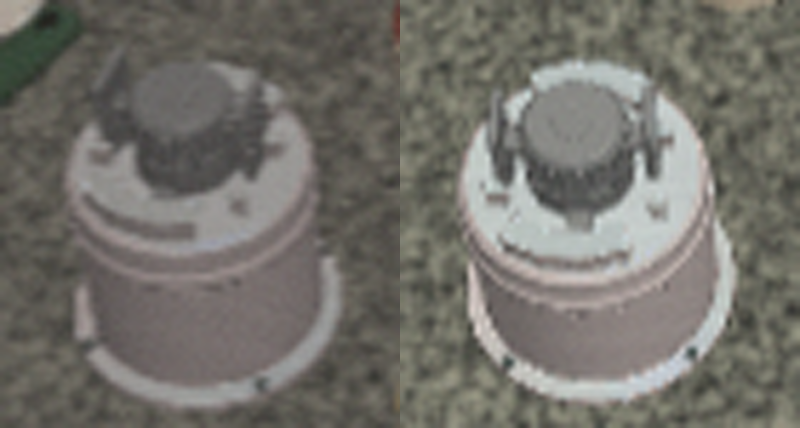

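The canister axis is near (0.4225, 0.3275), the mat near (0.468, 0.099), and the tab line runs about 20° off world y. I'll move to a hover above the canister and turn the tool along the tabs.

{"fn": "step_arm", "kwargs": {
  "targets": [
    [1,[-0.6,-0.3,0],0.5],
    [1,[-1.8,-1.1,0],1.5],
    [1,[-3,-1.8,0],2.5],
    [1,[-4.2,-2.6,0],3.5],
    [1,[-5.4,-3.3,0],4.5],
    [1,[-6.6,-4,0],5.5],
    [1,[-7.8,-4.7,0],6.5],
    [1,[-9,-5.4,0],7.5],
    [1,[-10,-6,0],8.5],
    [1,[-10.8,-6.5,0],9.5],
    [1,[-11.2,-6.8,0],10.2],
    [1,[-11.25,-6.8,0],11]
  ]
}}

```text
time_s: 1.6
position: [0.4224, 0.3276, 0.2393]
eef_rot: [3.142, 0.001, 0.86]
ft_force: [-0.9, 0.2, -0.6]
grip_width: 0.0919
grasp_force: 0.0
```

{"fn": "step_arm", "kwargs": {
  "targets": [
    [1,[0,0,0],0.9],
    [1,[0,0,0],1.9],
    [1,[0,0,0],2.7],
    [1,[0,0,0],3],
    [1,[0,0,0],3],
    [1,[0,0,0],3]
  ]
}}

```text
time_s: 2.35
position: [0.422, 0.3285, 0.2394]
eef_rot: [3.141, 0.0, 0.344]
ft_force: [0.8, 0.1, -0.7]
grip_width: 0.0922
grasp_force: 0.0
```

```bash
python3 - <<'E'
from bench import env
from h import *
for n in ["scene","side"]:
    d=dict(np.load(n+"0.npz")); P=cloud(d).reshape(-1,3)
    q=P[(P[:,2]>.1)&(P[:,2]<.128)&(abs(P[:,0]-.4222)<.04)&(abs(P[:,1]-.3275)<.04)]
    r=q[:,:2]-[.4222,.3275]; q=r[np.hypot(*r.T)>.023]
    m=q[:,1]>0; a,b=q[m].mean(0),q[~m].mean(0); print(n,m.sum(),(~m).sum(),a,b,np.degrees(np.arctan2(*(a-b)[::-1])))
s=env.state(); print({k:np.round(v,3).tolist() for k,v in s.items()})
d=env.get_image("wrist"); cv2.imwrite("pics/w1.png",d["color"][...,::-1]); np.savez("w1.npz",**d)
E
```

```text
scene 69 66 [-0.01179875  0.02431995] [ 0.00786758 -0.02571227] 111.45846102251058
side 45 47 [-0.01158142  0.02224664] [ 0.00816891 -0.02660246] 112.01412694727921
{'time_s': 2.35, 'q': [0.659, 0.213, 1.826, -0.0, 1.103, 1.886], 'qd': [0.001, -0.001, -0.002, 0.001, 0.0, 0.004], 'joint_torque': [-0.005, -48.312, -32.436, -0.009, -0.073, 0.019], 'position': [0.422, 0.328, 0.239], 'eef_rot': [3.141, 0.0, 0.344], 'ft_force': [0.796, 0.136, -0.726], 'ft_torque': [-0.002, 0.181, 0.021], 'grasp_force': 0.0, 'grip_width': 0.092}
```

View pics/w1.png

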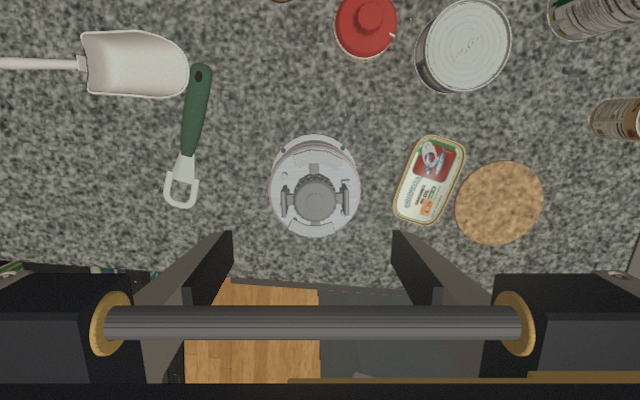

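The wrist view shows the cap centred at about (315,198), with tabs at (285,203) and (347,200), so it is nearly aligned with the fingers. The mat is at (500,203). I'll measure centre and angle in this view.

```bash
python3 - <<'E'
from h import *
d=dict(np.load("w1.npz")); P=cloud(d).reshape(-1,3)
g=lambda lo,hi,c,R:P[(P[:,2]>lo)&(P[:,2]<hi)&(np.hypot(P[:,0]-c[0],P[:,1]-c[1])<R)]
c=np.array([.4222,.3275])
def circ(q):
    A=np.c_[2*q[:,:2],np.ones(len(q))]; s=np.linalg.lstsq(A,(q[:,:2]**2).sum(1),rcond=None)[0]; return s[:2],np.sqrt(s[2]+s[:2]@s[:2])
for lo,hi in [(.11,.121),(.08,.09)]:
    q=g(lo,hi,c,.06); print(lo,len(q),cv2.minEnclosingCircle((q[:,:2]*1000).astype(np.float32)),q.mean(0))
q=g(.115,.122,c,.022); print("crown",len(q),q.mean(0),cv2.minEnclosingCircle((q[:,:2]*1000).astype(np.float32)))
q=g(.121,.13,c,.04); m=q[:,1]>c[1]; a,b=q[m].mean(0),q[~m].mean(0); print("tabs",m.sum(),(~m).sum(),a,b,(a+b)/2,np.degrees(np.arctan2(a[1]-b[1],a[0]-b[0])),np.linalg.norm(a-b))
for h in q[m],q[~m]: print(cv2.minAreaRect((h[:,:2]*1000).astype(np.float32)))
hsv=cv2.cvtColor(d["color"],cv2.COLOR_RGB2HSV); m=((hsv[...,1]>80)&(hsv[...,0]<20)&(hsv[...,2]>70)).astype(np.uint8); m[:,:450]=0;m[250:]=0;m[:155]=0;m[:,560:]=0
m=cv2.morphologyEx(m,cv2.MORPH_OPEN,np.ones((3,3)));k=max(cv2.findContours(m,0,1)[0],key=cv2.contourArea)
W=np.array([ray(d,u,v,.006)[:2] for u,v in k[:,0]])*1000; print("mat",cv2.minEnclosingCircle(W.astype(np.float32)))
x=cv2.resize(d["color"][125:245,260:370],None,fx=5,fy=5,interpolation=2); cv2.imwrite("pics/w1c.png",x[...,::-1])
E
```

```text
0.11 1617 ((425.70672607421875, 326.7908935546875), 30.519344329833984) [0.42562939 0.32672481 0.11680531]
0.08 3131 ((424.0712585449219, 326.77081298828125), 45.7093620300293) [0.43011476 0.32939199 0.08334138]
crown 1346 [0.42469154 0.32696307 0.1172516 ] ((424.1665954589844, 326.6720275878906), 18.885650634765625)
tabs 126 108 [0.41451431 0.35187404 0.1229341 ] [0.43419505 0.30192991 0.12326447] [0.42435468 0.32690198 0.12309929] 111.50718063587321 0.053682924735485374
((414.5703125, 351.9960632324219), (22.968645095825195, 3.968543767929077), 21.53626823425293)
((433.96417236328125, 301.79364013671875), (23.48473358154297, 2.867501735687256), 21.564453125)
mat ((470.4118957519531, 99.89733123779297), 55.200191497802734)
```

View pics/w1c.png

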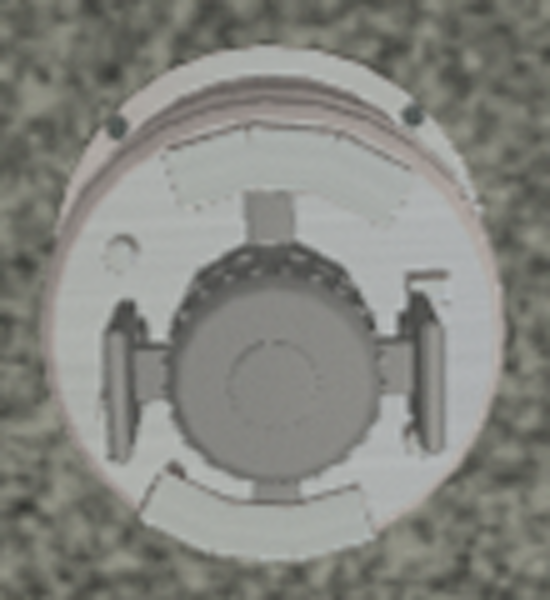

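Measured: tab axis at 111.5° (tool yaw 0.375 rad), and a fused centre of about (0.423, 0.327). Both keepers, both stop pins and the posts are visible, and they match the description. Now I'll descend to TCP z of about 0.1245, which puts the tips 4 mm above the keepers.

{"fn": "step_arm", "kwargs": {
  "targets": [
    [1,[0.02,0.07,0.2],-0.18],
    [1,[0.02,0.07,0.7],-0.18],
    [1,[0.02,0.07,1.3],-0.18],
    [1,[0.02,0.07,1.9],-0.18],
    [1,[0.02,0.07,2.5],-0.18],
    [1,[0.02,0.07,3.1],-0.18],
    [1,[0.02,0.07,3.7],-0.18],
    [1,[0.02,0.07,4.2],-0.18],
    [1,[0.02,0.07,4.5],-0.18],
    [1,[0.02,0.07,4.6],-0.18],
    [1,[0.02,0.07,4.6],-0.18],
    [1,[0.02,0.07,4.6],-0.18]
  ]
}}

```text
time_s: 3.9
position: [0.4235, 0.3273, 0.125]
eef_rot: [-3.141, -0.001, 0.374]
ft_force: [0.0, 0.3, -0.7]
grip_width: 0.0919
grasp_force: 0.0
```

```bash
python3 - <<'E'
from bench import env
import numpy as np,cv2
s=env.state(); print({k:np.round(s[k],4).tolist() for k in ["position","eef_rot","ft_force","ft_torque","grip_width"]})
d=env.get_image("wrist"); cv2.imwrite("pics/w2.png",d["color"][...,::-1]);np.savez("w2.npz",**d)
E
```

```text
{'position': [0.4235, 0.3273, 0.125], 'eef_rot': [-3.1414, -0.0008, 0.3738], 'ft_force': [0.0146, 0.2909, -0.6956], 'ft_torque': [-0.0364, 0.1009, -0.0344], 'grip_width': 0.0919}
```

View pics/w2.png

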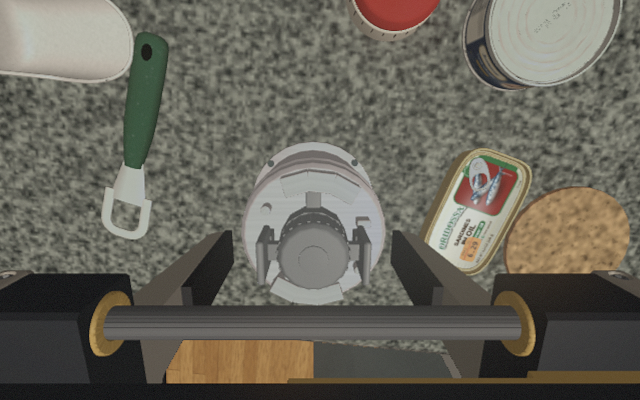

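The fingers straddle the cap: tip inner edges at columns 232 and 392 (middle 312), tabs at 264 and 366 (middle 315). I'll check the centring in the tool frame from the same image.

```bash
python3 - <<'E'
from h import *
d=dict(np.load("w2.npz")); P=cloud(d).reshape(-1,3)
yaw=.3738; c=np.array([.4235,.3273]); X=np.array([np.cos(yaw),np.sin(yaw)]);Y=np.array([np.sin(yaw),-np.cos(yaw)])
T=np.c_[(P[:,:2]-c)@X,(P[:,:2]-c)@Y,P[:,2]]
for nm,q in [("crown",T[(np.hypot(T[:,0],T[:,1])<.021)&(T[:,2]>.115)&(T[:,2]<.1215)]),
 ("tab+",T[(T[:,2]>.121)&(T[:,2]<.13)&(abs(T[:,1]-.027)<.006)&(abs(T[:,0])<.02)]),("tab-",T[(T[:,2]>.121)&(T[:,2]<.13)&(abs(T[:,1]+.027)<.006)&(abs(T[:,0])<.02)]),
 ("f+",T[(T[:,2]<.2)&(T[:,2]>.095)&(T[:,1]>.04)&(T[:,1]<.07)&(abs(T[:,0])<.02)]),("f-",T[(T[:,2]<.2)&(T[:,2]>.095)&(T[:,1]<-.04)&(T[:,1]>-.07)&(abs(T[:,0])<.02)])]:
    print(nm,len(q),*(f"{a.min():.4f}..{a.max():.4f}" for a in q.T) if len(q) else "", q.mean(0).round(4))
E
```

```text
crown 3577 -0.0181..0.0191 -0.0182..0.0194 0.1150..0.1199 [0.0015 0.0007 0.1173]
tab+ 351 -0.0122..0.0121 0.0254..0.0298 0.1210..0.1253 [0.0007 0.0274 0.123 ]
tab- 349 -0.0114..0.0123 -0.0284..-0.0240 0.1210..0.1248 [ 0.0009 -0.0261  0.1229]
f+ 6361 -0.0129..0.0157 0.0452..0.0641 0.0969..0.2000 [0.0045 0.0505 0.1575]
f- 6552 -0.0137..0.0160 -0.0639..-0.0452 0.0978..0.2000 [ 0.0043 -0.0505  0.1585]
```

The cap sits 0.7 mm toward tool +y. I'll correct that and close gently at 20 N.

{"fn": "step_arm", "kwargs": {
  "targets": [
    [0.4,[0,0.03,0],0],
    [0.35,[0,0.03,0],0],
    [0.3,[0,0.03,0],0],
    [0.3,[0,0.03,0],0],
    [0.2,[0,0.03,0],0],
    [0.1,[0,0.03,0],0],
    [-1,[0,0.03,0],0],
    [-1,[0,0.03,0],0],
    [-1,[0,0.03,0],0],
    [-1,[0,0.03,0],0],
    [-1,[0,0.03,0],0],
    [-1,[0,0.03,0],0]
  ],
  "force": 20
}}

```text
time_s: 5.45
position: [0.4235, 0.3264, 0.1247]
eef_rot: [3.142, -0.0, 0.374]
ft_force: [-1.1, -0.9, 4.7]
grip_width: 0.0472
grasp_force: 20.0
```

```bash
cat > st.py <<'E'
from bench import env
import numpy as np
s=env.state(); r=lambda k:np.round(s[k],4).tolist()
print({k:r(k) for k in ["time_s","position","eef_rot","ft_force","ft_torque","grip_width","grasp_force"]})
y=s["eef_rot"][2]; f=s["ft_force"]; print("tool fx,fy",f[0]*np.cos(y)+f[1]*np.sin(y),f[0]*np.sin(y)-f[1]*np.cos(y),"yaw deg",np.degrees(y))
E
python3 st.py
```

```text
{'time_s': 5.45, 'position': [0.4235, 0.3264, 0.1247], 'eef_rot': [3.1416, -0.0, 0.3739], 'ft_force': [-1.1443, -0.8812, 4.6799], 'ft_torque': [-0.2342, 0.3728, -0.0439], 'grip_width': 0.0472, 'grasp_force': 20.0165}
tool fx,fy -1.387121269757345 0.4024085950535283 yaw deg 21.421122079099337
```

{"fn": "step_arm", "kwargs": {
  "targets": [
    [-1,[0,0,-0.02],0],
    [-1,[0,0,-0.03],0],
    [-1,[0,0,-0.03],0],
    [-1,[0,0,-0.03],0]
  ]
}}

```text
time_s: 5.95
position: [0.4234, 0.3263, 0.1252]
eef_rot: [3.142, 0.0, 0.374]
ft_force: [-0.6, 0.1, -1.6]
grip_width: 0.0469
grasp_force: 20.0
```

```bash
python3 st.py
```

```text
{'time_s': 5.95, 'position': [0.4234, 0.3263, 0.1252], 'eef_rot': [3.1415, 0.0002, 0.3738], 'ft_force': [-0.6456, 0.0863, -1.5886], 'ft_torque': [-0.0854, 0.1404, 0.049], 'grip_width': 0.0469, 'grasp_force': 19.9941}
tool fx,fy -0.5695152290531584 -0.3160792005690854 yaw deg 21.414305282112913
```

The cap is floating at its own weight. Now I'll turn counter-clockwise (negative tool yaw) in gentle steps.

{"fn": "step_arm", "kwargs": {
  "targets": [
    [-1,[0,0,0],-0.1],
    [-1,[0,0,0],-0.2],
    [-1,[0,0,0],-0.35],
    [-1,[0,0,0],-0.5],
    [-1,[0,0,0],-0.6],
    [-1,[0,0,0],-0.6]
  ]
}}

```text
time_s: 6.7
position: [0.4235, 0.3264, 0.1253]
eef_rot: [3.142, -0.0, 0.479]
ft_force: [-0.4, -0.2, -1.2]
grip_width: 0.0471
grasp_force: 20.0
```

```bash
python3 st.py
```

```text
{'time_s': 6.7, 'position': [0.4235, 0.3264, 0.1253], 'eef_rot': [3.1416, -0.0, 0.4787], 'ft_force': [-0.4025, -0.183, -1.1887], 'ft_torque': [-0.0355, 0.1503, -0.0177], 'grip_width': 0.0471, 'grasp_force': 19.994}
tool fx,fy -0.4415373602892333 -0.022991267210954264 yaw deg 27.430230532187856
```

{"fn": "step_arm", "kwargs": {
  "targets": [
    [-1,[0,0,0],-0.2],
    [-1,[0,0,0],-0.4],
    [-1,[0,0,0],-0.6],
    [-1,[0,0,0],-0.8],
    [-1,[0,0,0],-1.0],
    [-1,[0,0,0],-1.2],
    [-1,[0,0,0],-1.4],
    [-1,[0,0,0],-1.5],
    [-1,[0,0,0],-1.5]
  ]
}}

```text
time_s: 7.82
position: [0.4234, 0.3263, 0.1253]
eef_rot: [3.142, 0.0, 0.74]
ft_force: [0.8, -0.4, -0.7]
grip_width: 0.0475
grasp_force: 20.0
```

```bash
python3 st.py
```

```text
{'time_s': 7.825, 'position': [0.4234, 0.3263, 0.1253], 'eef_rot': [3.1416, 0.0001, 0.7404], 'ft_force': [0.7975, -0.3748, -0.7104], 'ft_torque': [-0.048, 0.0914, 0.0033], 'grip_width': 0.0475, 'grasp_force': 19.9943}
tool fx,fy 0.3358740163126298 0.8147241928418893 yaw deg 42.42219239982408
```

{"fn": "step_arm", "kwargs": {
  "targets": [
    [-1,[0,0,0],-0.2],
    [-1,[0,0,0],-0.4],
    [-1,[0,0,0],-0.6],
    [-1,[0,0,0],-0.8],
    [-1,[0,0,0],-0.9],
    [-1,[0,0,0],-1.0],
    [-1,[0,0,0],-1.0]
  ]
}}

```text
time_s: 8.7
position: [0.4235, 0.3264, 0.1253]
eef_rot: [3.142, -0.0, 0.915]
ft_force: [-0.7, 0.7, -0.0]
grip_width: 0.0473
grasp_force: 20.0
```

```bash
python3 st.py; python3 - <<'E'
from bench import env
import cv2
d=env.get_image("wrist"); cv2.imwrite("pics/w3.png",cv2.resize(d["color"][120:320,200:430,::-1],None,fx=2.5,fy=2.5,interpolation=2))
E
```

```text
{'time_s': 8.7, 'position': [0.4235, 0.3264, 0.1253], 'eef_rot': [3.1416, -0.0, 0.915], 'ft_force': [-0.6975, 0.7006, -0.0312], 'ft_torque': [-0.0239, 0.1076, 0.0413], 'grip_width': 0.0473, 'grasp_force': 19.994}
tool fx,fy 0.12992000089586997 -0.980003604089599 yaw deg 52.4237669575538
```

View pics/w3.png

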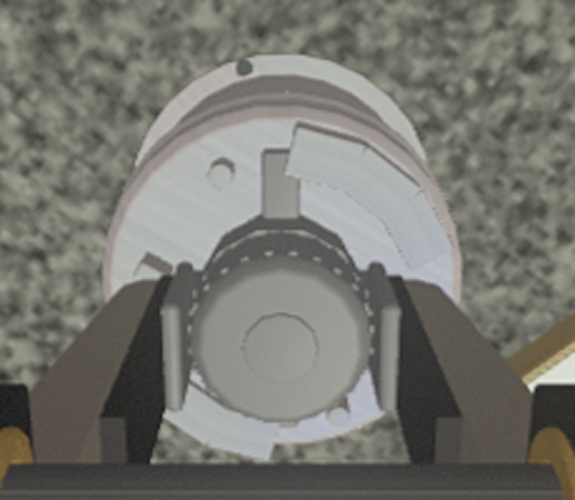

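The cap has turned with the fingers. The lug (280,185) is nearly out of its keeper, and the stop pin (220,172) is about 10° further on. I'll go on more finely and watch the moment.

{"fn": "step_arm", "kwargs": {
  "targets": [
    [-1,[0,0,0],-0.15],
    [-1,[0,0,0],-0.3],
    [-1,[0,0,0],-0.45],
    [-1,[0,0,0],-0.6],
    [-1,[0,0,0],-0.6]
  ]
}}

```text
time_s: 9.38
position: [0.4235, 0.3264, 0.1253]
eef_rot: [3.142, 0.0, 1.02]
ft_force: [-0.2, -0.1, -0.2]
grip_width: 0.0471
grasp_force: 20.0
```

```bash
python3 st.py
```

```text
{'time_s': 9.375, 'position': [0.4235, 0.3264, 0.1253], 'eef_rot': [3.1416, 0.0, 1.02], 'ft_force': [-0.2485, -0.0859, -0.2223], 'ft_torque': [-0.0387, 0.1219, 0.0011], 'grip_width': 0.0471, 'grasp_force': 19.9942}
tool fx,fy -0.20327051260146586 -0.16682557733524533 yaw deg 58.44386373004764
```

{"fn": "step_arm", "kwargs": {
  "targets": [
    [-1,[0,0,0],-0.1],
    [-1,[0,0,0],-0.2],
    [-1,[0,0,0],-0.2],
    [-1,[0,0,0],-0.2]
  ]
}}

```text
time_s: 9.88
position: [0.4235, 0.3263, 0.1253]
eef_rot: [-3.142, 0.0, 1.054]
ft_force: [-0.1, 0.3, -1.4]
grip_width: 0.0473
grasp_force: 20.0
```

```bash
python3 st.py
```

```text
{'time_s': 9.875, 'position': [0.4235, 0.3263, 0.1253], 'eef_rot': [-3.1416, 0.0, 1.0543], 'ft_force': [-0.1451, 0.2544, -1.446], 'ft_torque': [-0.0696, 0.1045, -0.033], 'grip_width': 0.0473, 'grasp_force': 19.9941}
tool fx,fy 0.14952250693710856 -0.25178211730365696 yaw deg 60.40579384644948
```

{"fn": "step_arm", "kwargs": {
  "targets": [
    [-1,[0,0,0],-0.1],
    [-1,[0,0,0],-0.2],
    [-1,[0,0,0],-0.2],
    [-1,[0,0,0],-0.2]
  ]
}}

```text
time_s: 10.38
position: [0.4235, 0.3263, 0.1253]
eef_rot: [-3.142, 0.0, 1.089]
ft_force: [0.1, 0.4, -0.1]
grip_width: 0.0473
grasp_force: 20.0
```

```bash
python3 st.py
```

```text
{'time_s': 10.375, 'position': [0.4235, 0.3263, 0.1253], 'eef_rot': [-3.1416, 0.0, 1.0892], 'ft_force': [0.0523, 0.3891, -0.1215], 'ft_torque': [-0.044, 0.1385, 0.0173], 'grip_width': 0.0473, 'grasp_force': 19.9939}
tool fx,fy 0.3691012926164019 -0.13383177936906987 yaw deg 62.40871985136618
```

{"fn": "step_arm", "kwargs": {
  "targets": [
    [-1,[0,0,0],-0.1],
    [-1,[0,0,0],-0.15],
    [-1,[0,0,0],-0.15],
    [-1,[0,0,0],-0.15]
  ]
}}

```text
time_s: 10.88
position: [0.4235, 0.3264, 0.1254]
eef_rot: [3.142, -0.0, 1.115]
ft_force: [1.2, -0.2, -1.3]
grip_width: 0.0474
grasp_force: 20.0
```

```bash
python3 st.py; python3 - <<'E'
from bench import env
import cv2
d=env.get_image("wrist"); cv2.imwrite("pics/w4.png",cv2.resize(d["color"][120:320,200:430,::-1],None,fx=2.5,fy=2.5,interpolation=2))
E
```

```text
{'time_s': 10.875, 'position': [0.4235, 0.3264, 0.1254], 'eef_rot': [3.1415, -0.0001, 1.1155], 'ft_force': [1.1716, -0.1735, -1.3419], 'ft_torque': [-0.0735, 0.003, -0.0033], 'grip_width': 0.0474, 'grasp_force': 19.994}
tool fx,fy 0.35935246967345486 1.1285239524022088 yaw deg 63.91228931746573
```

View pics/w4.png

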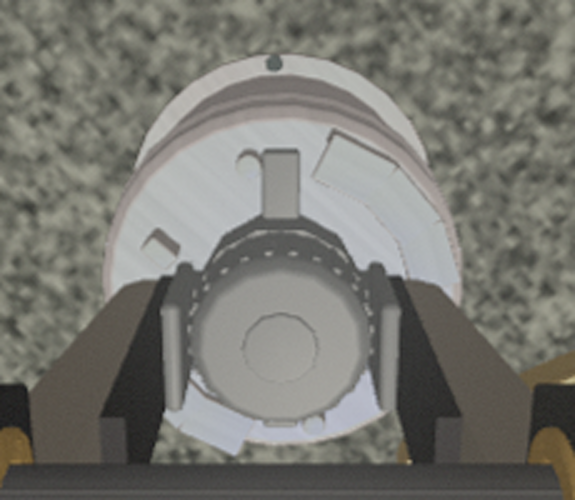

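The lug is clear of the keeper, and the pin (248,160) is almost touching its left edge (262). Next come 1° steps to feel the contact.

{"fn": "step_arm", "kwargs": {
  "targets": [
    [-1,[0,0,0],-0.05],
    [-1,[0,0,0],-0.1],
    [-1,[0,0,0],-0.1],
    [-1,[0,0,0],-0.1]
  ]
}}

```text
time_s: 11.42
position: [0.4236, 0.3263, 0.1254]
eef_rot: [3.141, -0.0, 1.133]
ft_force: [2.4, -0.9, -1.5]
grip_width: 0.0473
grasp_force: 20.0
```

```bash
cat > tz.py <<'E'
from bench import env
import numpy as np
t=[]; 
for i in range(4): t.append(env.state()["ft_torque"][2]); env.get_image("side")
print(np.round(t,3),"mean",np.mean(t).round(3),"yaw",np.degrees(env.state()["eef_rot"][2]).round(2))
E
python3 tz.py
```

```text
[-0.075 -0.052 -0.064 -0.005] mean -0.049 yaw 64.91
```

{"fn": "step_arm", "kwargs": {
  "targets": [
    [-1,[0,0,0],-0.05],
    [-1,[0,0,0],-0.1],
    [-1,[0,0,0],-0.1],
    [-1,[0,0,0],-0.1]
  ]
}}

```text
time_s: 12.12
position: [0.4236, 0.3264, 0.1254]
eef_rot: [3.141, -0.0, 1.15]
ft_force: [2.8, -1.1, -0.9]
grip_width: 0.047
grasp_force: 20.0
```

```bash
python3 tz.py
```

```text
[-0.121 -0.112 -0.084 -0.066] mean -0.096 yaw 65.91
```

The contact is clear: about 0.1 N m at 65.9°, with first touch near 64.3°. I'll ease off 1° and lift straight up.

{"fn": "step_arm", "kwargs": {
  "targets": [
    [-1,[0,0,0],0.1],
    [-1,[0,0,0],0.1],
    [-1,[0,0,-0.05],0.1],
    [-1,[0,0,-0.15],0.1],
    [-1,[0,0,-0.25],0.1],
    [-1,[0,0,-0.35],0.1],
    [-1,[0,0,-0.45],0.1],
    [-1,[0,0,-0.6],0.1],
    [-1,[0,0,-0.8],0.1],
    [-1,[0,0,-1.0],0.1],
    [-1,[0,0,-1.0],0.1]
  ]
}}

```text
time_s: 13.7
position: [0.4237, 0.3266, 0.1509]
eef_rot: [3.141, -0.001, 1.133]
ft_force: [-0.3, 0.5, -1.3]
grip_width: 0.0475
grasp_force: 20.0
```

```bash
python3 st.py
```

```text
{'time_s': 13.7, 'position': [0.4237, 0.3266, 0.1509], 'eef_rot': [3.1412, -0.0009, 1.133], 'ft_force': [-0.3036, 0.4861, -1.2566], 'ft_torque': [-0.0418, 0.0859, 0.0135], 'grip_width': 0.0475, 'grasp_force': 19.9941}
tool fx,fy 0.3115338645538581 -0.48104459210584494 yaw deg 64.91341416046153
```

The cap is free. Before going to the mat, I'll check what stands near it, for the fingers (tips at about 21 mm) and the gripper body (from about 109 mm up).

```bash
python3 - <<'E'
from h import *
c=np.array([.469,.099]); A=[]
for n in ["scene0","side0","w1"]:
    d=dict(np.load(n+".npz")); P=cloud(d)
    if n=="w1": P=P[:225]
    A.append(P.reshape(-1,3))
A=np.vstack(A); r=A[:,:2]-c; R=np.hypot(*r.T); a=np.degrees(np.arctan2(r[:,1],r[:,0]))
for lo,hi,m in [(.014,.035,.09),(.035,.1,.13),(.09,.2,.15)]:
    k=(A[:,2]>lo)&(A[:,2]<hi)&(R<m)
    print(lo,hi,k.sum()); 
    for b in range(-180,180,15):
        j=k&(a>=b)&(a<b+15)
        if j.sum()>2: print("  az",b,j.sum(),"rmin",R[j].min().round(3),"zmax",A[j,2].max().round(3))
E
```

```text
0.014 0.035 1454
  az 60 268 rmin 0.074 zmax 0.027
  az 75 417 rmin 0.071 zmax 0.024
  az 90 430 rmin 0.07 zmax 0.025
  az 105 319 rmin 0.073 zmax 0.025
  az 120 19 rmin 0.084 zmax 0.023
0.035 0.1 583
  az -45 25 rmin 0.127 zmax 0.099
  az -30 558 rmin 0.125 zmax 0.1
0.09 0.2 447
  az -45 162 rmin 0.128 zmax 0.106
  az -30 285 rmin 0.125 zmax 0.106
```

All clear: the tin starts at r = 70 mm and azimuth 60–120°, the jar at r = 125 mm. The fingers lie along −25°/155°, so I'll carry the cap over at this yaw.

{"fn": "step_arm", "kwargs": {
  "targets": [
    [-1,[0,0,-0.4],0],
    [-1,[0,0,-1.0],0],
    [-1,[-0.4,0.3,-1.6],0],
    [-1,[-1.2,0.9,-1.8],0],
    [-1,[-2.2,1.6,-1.8],0],
    [-1,[-3.2,2.4,-1.8],0],
    [-1,[-4.2,3.1,-1.8],0],
    [-1,[-5.2,3.8,-1.8],0],
    [-1,[-6.2,4.6,-1.8],0],
    [-1,[-7.0,5.2,-1.8],0],
    [-1,[-7.4,5.4,-1.8],0],
    [-1,[-7.48,5.5,-1.8],0]
  ]
}}

```text
time_s: 15.2
position: [0.4686, 0.0981, 0.1958]
eef_rot: [3.141, -0.0, 1.132]
ft_force: [0.4, -0.6, -1.3]
grip_width: 0.0473
grasp_force: 20.0
```

{"fn": "step_arm", "kwargs": {
  "targets": [
    [-1,[0,0,0],0],
    [-1,[0,0,0],0]
  ]
}}

```text
time_s: 15.45
position: [0.4686, 0.0993, 0.1954]
eef_rot: [-3.142, -0.0, 1.134]
ft_force: [0.5, 0.8, -0.2]
grip_width: 0.0469
grasp_force: 20.0
```

```bash
python3 st.py; python3 - <<'E'
from bench import env
from h import *
s=env.state(); d=env.get_image("wrist"); P=cloud(d); yaw=s["eef_rot"][2]; c=np.array(s["position"][:2])
hsv=cv2.cvtColor(d["color"],cv2.COLOR_RGB2HSV); m=((hsv[...,1]>80)&(hsv[...,0]<20)&(hsv[...,2]>70)&(abs(P[...,2]-.005)<.006)&(np.hypot(P[...,0]-.469,P[...,1]-.099)<.065))
q=P[m][:,:2]; print(len(q),cv2.minEnclosingCircle((q*1000).astype(np.float32)))
cv2.imwrite("pics/w5.png",d["color"][...,::-1])
E
```

```text
{'time_s': 15.45, 'position': [0.4686, 0.0993, 0.1954], 'eef_rot': [-3.1415, -0.0001, 1.1337], 'ft_force': [0.5371, 0.7894, -0.2414], 'ft_torque': [-0.0001, 0.1004, 0.0316], 'grip_width': 0.0469, 'grasp_force': 19.9941}
tool fx,fy 0.9425099729879853 0.15243237956361222 yaw deg 64.95640790725692
6069 ((470.2274475097656, 97.45764923095703), 55.300838470458984)
```

View pics/w5.png

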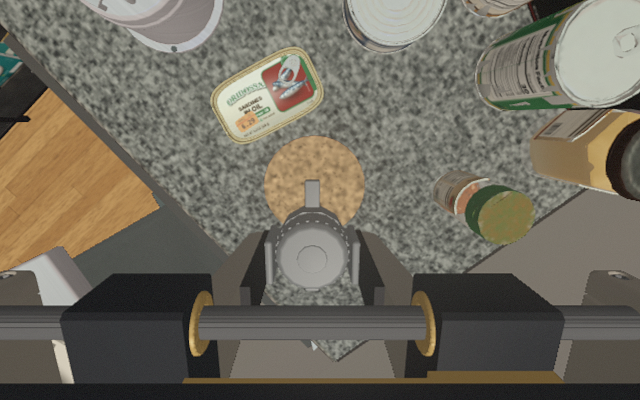

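The cap hangs upright over the mat (mat centre at about (315,185) in the image; (0.469, 0.0985) in world). I'll descend to about 4 mm above it, then feel for contact.

{"fn": "step_arm", "kwargs": {
  "targets": [
    [-1,[-0.02,0.03,0.3],0],
    [-1,[-0.02,0.03,0.9],0],
    [-1,[-0.02,0.03,1.6],0],
    [-1,[-0.02,0.03,2.3],0],
    [-1,[-0.02,0.03,3.0],0],
    [-1,[-0.02,0.03,3.7],0],
    [-1,[-0.02,0.03,4.4],0],
    [-1,[-0.02,0.03,5.0],0],
    [-1,[-0.02,0.03,5.4],0],
    [-1,[-0.02,0.03,5.7],0],
    [-1,[-0.02,0.03,5.8],0],
    [-1,[-0.02,0.03,5.8],0]
  ]
}}

```text
time_s: 17.0
position: [0.4693, 0.098, 0.0504]
eef_rot: [3.141, -0.0, 1.133]
ft_force: [-1.2, -0.1, -1.4]
grip_width: 0.0474
grasp_force: 20.0
```

{"fn": "step_arm", "kwargs": {
  "targets": [
    [-1,[0,0,0.04],0],
    [-1,[0,0,0.08],0],
    [-1,[0,0,0.12],0],
    [-1,[0,0,0.14],0],
    [-1,[0,0,0.14],0],
    [-1,[0,0,0.14],0]
  ]
}}

```text
time_s: 17.75
position: [0.4692, 0.0979, 0.0468]
eef_rot: [3.142, -0.0, 1.133]
ft_force: [-0.6, -0.9, -0.8]
grip_width: 0.0474
grasp_force: 20.0
```

{"fn": "step_arm", "kwargs": {
  "targets": [
    [-1,[0,0,0.02],0],
    [-1,[0,0,0.02],0],
    [-1,[0,0,0.02],0]
  ]
}}

```text
time_s: 18.12
position: [0.4692, 0.0979, 0.0463]
eef_rot: [-3.142, 0.0, 1.133]
ft_force: [0.6, -1.3, -1.4]
grip_width: 0.0476
grasp_force: 20.0
```

{"fn": "step_arm", "kwargs": {
  "targets": [
    [-1,[0,0,0.02],0],
    [-1,[0,0,0.02],0],
    [-1,[0,0,0.02],0]
  ]
}}

```text
time_s: 18.5
position: [0.4692, 0.0979, 0.0458]
eef_rot: [3.142, -0.0, 1.133]
ft_force: [-0.9, 0.6, -1.2]
grip_width: 0.0475
grasp_force: 20.0
```

{"fn": "step_arm", "kwargs": {
  "targets": [
    [-1,[0,0,0.015],0],
    [-1,[0,0,0.015],0],
    [-1,[0,0,0.015],0]
  ]
}}

```text
time_s: 18.88
position: [0.4692, 0.0979, 0.0457]
eef_rot: [-3.142, 0.0, 1.133]
ft_force: [-1.6, -0.4, 6.6]
grip_width: 0.0471
grasp_force: 20.0
```

Contact at 6.6 N, at the height I worked out. I'll ease off a touch and open part way.

{"fn": "step_arm", "kwargs": {
  "targets": [
    [-1,[0,0,-0.01],0],
    [0.05,[0,0,-0.01],0],
    [0.1,[0,0,-0.01],0],
    [0.2,[0,0,-0.01],0],
    [0.3,[0,0,-0.01],0],
    [0.4,[0,0,-0.01],0],
    [0.6,[0,0,-0.01],0],
    [0.6,[0,0,-0.01],0],
    [0.6,[0,0,-0.01],0],
    [0.6,[0,0,-0.01],0]
  ]
}}

```text
time_s: 20.12
position: [0.4692, 0.0979, 0.0457]
eef_rot: [-3.142, 0.0, 1.133]
ft_force: [-0.3, 0.6, 1.2]
grip_width: 0.0736
grasp_force: 0.0
```

{"fn": "step_arm", "kwargs": {
  "targets": [
    [0.6,[0,0,-0.1],0],
    [0.6,[0,0,-0.3],0],
    [0.6,[0,0,-0.6],0],
    [0.6,[0,0,-1.0],0],
    [0.6,[0,0,-1.6],0],
    [0.6,[0,0,-2.4],0],
    [0.6,[0,0,-3.4],0],
    [0.6,[0,0,-4.4],0],
    [0.6,[0,0,-5.2],0],
    [0.6,[0,0,-5.8],0],
    [0.6,[0,0,-6.0],0],
    [0.6,[0,0,-6.0],0]
  ]
}}

```text
time_s: 21.62
position: [0.4691, 0.0979, 0.1958]
eef_rot: [3.141, -0.0, 1.133]
ft_force: [0.8, -0.7, 0.7]
grip_width: 0.0737
grasp_force: 0.0
```

```bash
python3 st.py; python3 - <<'E'
from bench import env
from h import *
d=env.get_image("wrist"); P=cloud(d); hsv=cv2.cvtColor(d["color"],cv2.COLOR_RGB2HSV)
near=np.hypot(P[...,0]-.469,P[...,1]-.098)
m=(hsv[...,1]>80)&(hsv[...,0]<20)&(abs(P[...,2]-.005)<.006)&(near<.065)
print("mat",cv2.minEnclosingCircle((P[m][:,:2]*1000).astype(np.float32)))
q=P[(near<.025)&(P[...,2]>.034)&(P[...,2]<.0425)]; print("crown",q.mean(0),cv2.minEnclosingCircle((q[:,:2]*1000).astype(np.float32)))
cv2.imwrite("pics/w6.png",d["color"][...,::-1])
E
```

```text
{'time_s': 21.625, 'position': [0.4691, 0.0979, 0.1958], 'eef_rot': [3.1414, -0.0001, 1.133], 'ft_force': [0.8089, -0.7256, 0.6962], 'ft_torque': [-0.102, 0.1305, -0.0204], 'grip_width': 0.0737, 'grasp_force': 0.0}
tool fx,fy -0.31422811000339534 1.0402364559703399 yaw deg 64.91556058474
mat ((470.3284912109375, 97.06875610351562), 55.58391189575195)
crown [0.46948187 0.09948435 0.03812702] ((471.3900451660156, 97.12869262695312), 22.496004104614258)
```

View pics/w6.png

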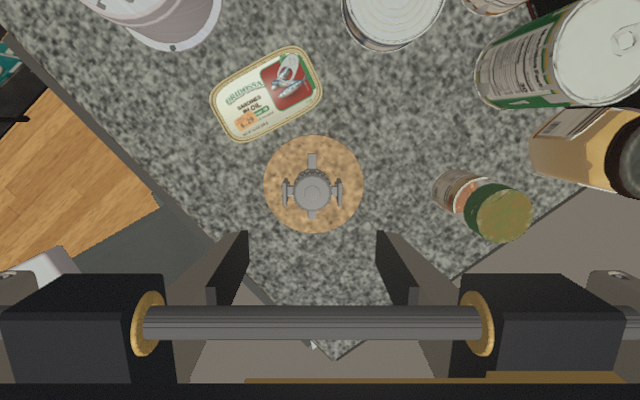

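The cap stands upright in the middle of the mat (cap foot centre at about (313,186), mat centre at (313,185)), about 1 mm off centre. The tabs have sprung out, the neighbouring things are where they were, and the gripper is clear. I'm handing the job in.

```bash
python3 -c "
from bench import env
print(env.finish_job())"
```

```text
the job is handed in; nothing more can be done
None
```

The canister is open: I turned the cap to its stop (about 0.1 N m), lifted it straight off and left it upright within about 1 mm of the middle of the cork mat, then handed the job in after about 22 s; no verdict came back.

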